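# Restock the hot-pot condiment caddy

## Robot

A 6-joint arm with a two-finger parallel gripper is mounted at the origin on the work surface. World frame = base frame: x ahead of the robot, y to its left, z up, the work surface at z = 0. Lengths are in m, angles in degrees, forces in N, time in s.
With the tool pointing down it reaches from about 0.25 to 0.725 m from the base axis. Payload 9.7 kg.
Tool frame: the origin (TCP) lies between the finger pads; the fingertips stand 19 mm ahead of it and the grasp point (between the pads) is the TCP; z points along the fingers, y is the line along which they close (so a half turn about z gives the same grasp; the last joint's range is limited). The gripper opens to 85 mm and grips with 20 to 120 N. Pads are 22 mm wide; open, the fingers measure 114 mm over their backs; the gripper's body (76 mm by 85 mm) begins 54 mm behind the grasp point. The pads swing forward as they close: fully open they stand 13 mm farther back than shut.
Start: joints at [67.208, 4.979, 10.078, 95.1, 0, 90], TCP at [0.213, 0.507, 0.25] pointing down, gripper open.
Joint ranges: [-179.16, 179.16], [-48.56, 103.87], [-65.8, 70.77], [-126.05, 130.52], [-82.76, 87.17], [-180, 180]. Speed limits (degrees/s): [127.2, 127.2, 147.25, 180, 180, 180].

## Interface

Orientations are given as [roll, pitch, yaw] about the fixed x, y, z axes, in that order (R = Rz(yaw) Ry(pitch) Rx(roll)).
In Python, from workcell import telemetry, camera, calibration, workorder gives the robot as it stands.
- The arm moves only by the tool play_rows, never from a script. Its argument "increments" is a list of rows, each a list of 3 entries, a list of its own where there are three numbers: the shift along the tool's x, y, z in mm, then the turn, a rotation vector about the tool's x, y, z in degrees, then the closure, from 0 (fully open) to 1 (shut). In form: [[[x, y, z], [ax, ay, az], jaw], ...]. A call has 1 to 20 rows; each row is the pose to reach, as a shift and turn from the pose commanded when the call began, along the tool's axes at that moment; what a row does not reach only later rows make up. A row lasts 1/10 s, in which the tool goes at most 50 mm and 8.59 degrees, less where a joint would pass 70% of its speed; a pose out of reach is approached as far as the arm can. A call with a gripper value outside its range is refused whole. The fingers move at their own pace and stop on an object; "grip_force" is the grip in N (left out, the last holds). Time passes only in rows, so rows that repeat a pose let the fingers close. It gives the time, the measured TCP pose, the force, the opening and the grip force at its end, in the units of the state.
- telemetry.get_obs(): the state, without advancing time (a new reading comes with each control period).
- camera(name): name is "scene" or "side" or "wrist"; returns (picture, depth): 400x640x3 uint8, red, green, blue; 400x640 float32, m along the optical axis (not along the pixel's ray), 0 where there is no reading.
- calibration(name): a dict with "vertical_fov" (degrees; the focal length in pixels is half the picture's height over the tangent of half this angle, whatever the lens; pixels are square), "cx", "cy" (the principal point, pixels), "rvec" (rotation vector, rad) and "tvec" (3), from world to camera coordinates, as OpenCV has them; the wrist camera has in their place "hand_eye" (4x4, takes a point from camera to tool coordinates, whose origin is the TCP and whose axes are the flange's). Camera axes: x right, y down, z forward; pixel columns grow to the right and rows downward; lengths in m; the calibration is good to about 2 mm. A picture is of the moment at which its call begins: read the wrist's pose just before it. calibration takes no time and is no camera call.
- workorder.job_done(): hands the job in; it is judged then, once.
The state is a dict: "time": time; "q": joint angles; "qd": joint speeds; "joint_efforts": joint torques, N m; "ee_pos": TCP position; "tcp_rot": TCP orientation; "wrist_force": force on the tool from outside, world axes, zero at the start; "torque": the same for the moment, N m; "opening": finger opening in m; "grasp_force": force on a finger pad.
Only numpy, scipy, OpenCV 4.12 (cv2) and the standard library are available. Lean on these libraries where they do the work, as an engineer would, in place of code of your own. Each camera call takes 0.05 s, during which the arm holds its last target. There are 200 camera calls.

## Task

The bamboo caddy beside the burner should hold the three capped jars, each standing upright in the nest of its own shape and size, but an open jar without a cap is standing in it. Take that open jar out and stand it upright on the flat middle of the red plate, and fill the caddy with its capped twin and the other two capped jars. Leave the two open jars on the table where they stand.

Things in the scene. Friction and masses are not known exactly. Their poses are not given: they have to be found in the camera images.
- jar_wide: Wide round capped jar, diameter 54 mm. Clear body, bamboo-wood twist cap of the same width, flush sides; height 58 (cap 41 to 58 above the underside). Origin: centre of the underside, z up. Loose, cap shut, about 160 g. Stands on the table (z=0) in a row near the robot with the other jars, in any order.
- jar_square: Square capped jar, 42 x 42 mm, faces along its x and y axes. Clear body, bamboo-wood twist cap of the same width, flush sides; height 58 (cap 41 to 58 above the underside). Origin: centre of the underside, z up. Loose, cap shut, about 130 g. Stands on the table (z=0) in a row near the robot with the other jars, in any order.
- jar_small: Small round capped jar, diameter 36 mm. Clear body, bamboo-wood twist cap of the same width, flush sides; height 58 (cap 41 to 58 above the underside). Origin: centre of the underside, z up. Loose, cap shut, about 90 g. Stands on the table (z=0) in a row near the robot with the other jars, in any order.
- open_small: Small round open jar, diameter 36 mm: the wrong one in the caddy; it stands in the small round nest (underside 9 mm above the table) at the start. Clear acrylic, hollow, without a cap: an open mouth with a thin steel rim; height 46, wall 3. Origin: centre of the underside, z up. Loose, about 60 g.
- open_wide: Wide round open jar, diameter 54 mm, standing on the table in the row with the capped jars; to be left there. Clear acrylic, hollow, without a cap: an open mouth with a thin steel rim; height 46, wall 3. Origin: centre of the underside, z up. Loose, about 100 g.
- open_square: Square open jar, 42 x 42 mm, standing on the table in the row with the capped jars; to be left there. Clear acrylic, hollow, without a cap: an open mouth with a thin steel rim; height 46, wall 3. Origin: centre of the underside, z up. Loose, about 90 g.
- nest_wide: Large round nest in the caddy, for the 54 mm round jar; in mm. Dark rubber, a round cup of inner diameter 68, outer 76, lip 9 high, floor 3 above its origin (centre of its underside, 6 above the table). Fixed in the caddy: bamboo tray 100 x 262, walls 14 high, three nests in a row at 80 pitch, in any order. The row runs along y; close the fingers along x.
- nest_square: Square nest in the caddy, for the 42 mm square jar; in mm. Dark rubber, a square frame 56 inside, 64 outside, sides along its x and y axes, lip 9 high, floor 3 above its origin (centre of its underside, 6 above the table). Fixed in the caddy: bamboo tray 100 x 262, walls 14 high, three nests in a row at 80 pitch, in any order. The row runs along y; close the fingers along x.
- nest_small: Small round nest in the caddy, for the 36 mm round jar; in mm. Dark rubber, a round cup of inner diameter 50, outer 58, lip 9 high, floor 3 above its origin (centre of its underside, 6 above the table). Fixed in the caddy: bamboo tray 100 x 262, walls 14 high, three nests in a row at 80 pitch, in any order. The row runs along y; close the fingers along x.
- plate: Red melamine plate, 164 mm across, rim 14 mm high, flat inner floor about 112 mm across and 5 mm above its underside. Loose, 250 g, on the table beside the caddy, left or right. Origin: centre of the underside.
Mind the look-alikes: they are no part of the job. What is shaped like the jar_small but orange is not meant. What is shaped like the jar_square but blue is not meant.

How it is judged:
By the outcome, as a careful person would: the job done as asked, in the order asked, and still so for the second after the job is handed in, with the robot touching nothing.
It also fails if it takes over 109 s, if anything falls off the work surface, if the arm or the gripper's body presses on something with over 40 N, if the wrist force passes 120 N, or if a joint passes its speed limit or range.

## Working session

There is one attempt and no reset: what is moved stays moved. The work goes in short steps, Python scripts to look and compute and a tool call to move; the robot and the scene stay as the last step left them, time stands still between calls to the robot, and variables do not carry over. Pictures are saved under pics/ and viewed, at most 14 in all, crops included, and the job is handed in when it is done.

Besides the shell and the picture viewer there is one more tool, called in YAML: its name, and indented under it one key for each argument. play_rows: Moves the arm, as the interface text tells. Its arguments: {"type":"object","properties":{"increments":{"type":"array"},"grip_force":{"type":"number"}},"required":["increments"]}

```bash
mkdir -p pics
cat > h.py <<'E'
import numpy as np, cv2
from workcell import telemetry, camera, calibration, workorder
from scipy.spatial.transform import Rotation as R
def cam(name):
    o=telemetry.get_obs(); p,d=camera(name); c=calibration(name)
    f=200/np.tan(np.radians(c["vertical_fov"])/2)
    if "hand_eye" in c:
        T=np.eye(4); T[:3,:3]=R.from_euler('xyz',o["tcp_rot"],degrees=True).as_matrix(); T[:3,3]=o["ee_pos"]
        M=T@np.array(c["hand_eye"])
    else:
        M=np.eye(4); r=cv2.Rodrigues(np.array(c["rvec"],float))[0]; M[:3,:3]=r.T; M[:3,3]=-r.T@np.array(c["tvec"]).ravel()
    return p,d,dict(f=f,cx=c["cx"],cy=c["cy"],M=M,c=c)
def ray(k,u,v,z):
    d=k["M"][:3,:3]@np.array([(u-k["cx"])/k["f"],(v-k["cy"])/k["f"],1]); o=k["M"][:3,3]
    return o+d*(z-o[2])/d[2]
def cloud(k,d):
    v,u=np.mgrid[0:400,0:640]
    P=np.stack([(u-k["cx"])/k["f"]*d,(v-k["cy"])/k["f"]*d,d],-1)
    return P@k["M"][:3,:3].T+k["M"][:3,3]
def save(n,p): cv2.imwrite("pics/"+n+".png",p[...,::-1])
E
python3 - <<'E'
from h import *
print(telemetry.get_obs())
for n in ["scene","side","wrist"]:
    p,d,k=cam(n); save(n+"0",p); np.savez(""+n+"0.npz",p=p,d=d,M=k["M"],f=k["f"],cx=k["cx"],cy=k["cy"]); print(n,k["c"],k["M"].round(3),(d>0).mean())
E
```

```text
{'time': 0.0, 'q': array([ 6.72085350e+01,  5.01185990e+00,  1.00350734e+01,  9.50973013e+01,
       -3.15130711e-04,  9.00005133e+01]), 'qd': array([-0.05731483, -0.0169716 ,  0.01012988, -0.01751873,  0.04153057,
       -0.06438735]), 'joint_efforts': array([ 1.33673915e-03, -5.20391679e+01,  4.64798605e+01,  1.63056829e-02,
       -6.32442698e-05,  1.83650087e-06]), 'ee_pos': array([0.21298841, 0.50688698, 0.24958129]), 'tcp_rot': array([-1.79925912e+02,  3.15794211e-04,  1.57208022e+02]), 'wrist_force': array([-1.40678744,  0.66220724, -0.00747702]), 'torque': array([-0.06599174,  0.01392729, -0.02318155]), 'grasp_force': 0.0, 'opening': 0.08537072853835308}
scene {'vertical_fov': 49.833877805843485, 'cx': 316.99276951370274, 'cy': 200.35078862390998, 'rvec': array([ 2.2527102 ,  0.6141001 , -0.27878602]), 'tvec': array([-0.40898345, -0.12592445,  1.13988741])} [[ 0.86   0.342 -0.379  0.827]
 [ 0.51  -0.588  0.628 -0.581]
 [-0.008 -0.733 -0.68   0.679]
 [ 0.     0.     0.     1.   ]] 0.99578515625
side {'vertical_fov': 54.110436109859855, 'cx': 321.151250153055, 'cy': 198.56917644010844, 'rvec': array([ 2.30156933, -0.24186126,  0.0904529 ]), 'tvec': array([-0.45882821,  0.10628676,  1.04107184])} [[ 0.979 -0.145  0.142  0.317]
 [-0.203 -0.66   0.724 -0.776]
 [-0.012 -0.737 -0.676  0.776]
 [ 0.     0.     0.     1.   ]] 0.99590625
wrist {'vertical_fov': 63.36936325388975, 'cx': 319.8292437685565, 'cy': 198.35547499903453, 'hand_eye': array([[ 6.43564165e-04, -9.52463884e-01, -3.04650840e-01,
         7.80543082e-02],
       [ 9.99999561e-01,  4.05372496e-04,  8.45102609e-04,
        -1.67704698e-04],
       [-6.81432642e-04, -3.04651250e-01,  9.52463727e-01,
        -1.21500668e-01],
       [ 0.00000000e+00,  0.00000000e+00,  0.00000000e+00,
         1.00000000e+00]])} [[ 0.387  0.878  0.281  0.141]
 [ 0.922 -0.368 -0.118  0.537]
 [-0.001  0.305 -0.952  0.371]
 [ 0.     0.     0.     1.   ]] 0.99608984375
```

View pics/scene0.png

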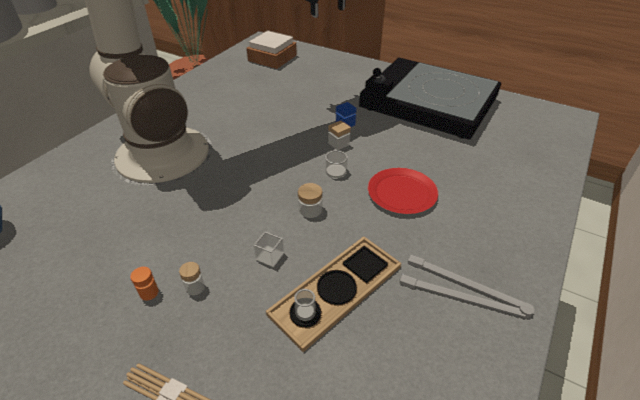

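View pics/side0.png

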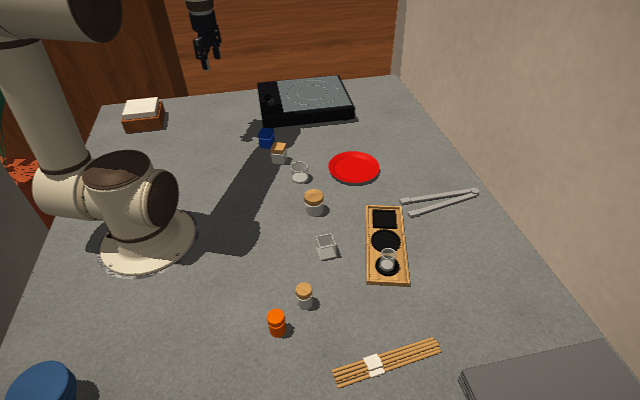

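The scene view shows these candidates:
- orange look-alike (146,284)
- jar_small, bamboo cap (192,279)
- open_square (269,249)
- jar_wide (311,200)
- open_wide (336,165)
- jar_square (340,135)
- blue look-alike (346,115)
- open_small in the near nest (305,305), with nest_wide at (337,288), nest_square at (367,262) and the plate at (403,191)

The side view shows the same order.

Run:
```python
from h import *
boxes={"scene":dict(jsm=(175,255,210,300),jwi=(293,178,330,222),jsq=(325,120,355,152),blue=(332,98,360,130),orange=(128,262,162,305),osq=(250,230,290,270),owi=(322,148,352,182),osm=(290,285,320,322)),
"side":dict(jsm=(292,280,318,312),jwi=(300,187,328,218),jsq=(268,140,291,167),blue=(256,125,277,149),orange=(264,305,291,341),osq=(313,230,341,262),owi=(288,158,312,186),osm=(378,245,400,273))}
for n in ["scene","side"]:
    z=np.load(n+"0.npz"); p,d=z["p"],z["d"]; k=dict(f=z["f"],cx=z["cx"],cy=z["cy"],M=z["M"])
    C=cloud(k,d); hsv=cv2.cvtColor(p,cv2.COLOR_RGB2HSV)
    print(n,"table z",np.median(C[300:390,300:320,2]))
    for o,(a,b,c,e) in boxes[n].items():
        Q=C[b:e,a:c].reshape(-1,3); zt=np.percentile(Q[:,2],99)
        lo,hi=(.050,.064) if o[0] in 'jbo' and o not in('osq','owi','osm') else (.02,.07)
        if o in('osq','owi','osm'): hsel=Q[:,2]>zt-.006
        else: hsel=(Q[:,2]>lo)&(Q[:,2]<hi)
        T=Q[hsel]
        if len(T)<5: print(o,"few",zt);continue
        (cx,cy),(w,h),an=cv2.minAreaRect((T[:,:2]*1000).astype(np.float32))
        print(o,"ztop %.3f n %d ctr %.1f %.1f size %.1f %.1f ang %.0f"%(zt,len(T),cx,cy,w,h,an))
    dark=((hsv[...,2]<45)).astype(np.uint8); dark[:, :]*=((C[...,2]>-.005)&(C[...,2]<.025)&(C[...,0]>.3)&(C[...,0]<.85)&(abs(C[...,1])<.5)).astype(np.uint8)
    red=((hsv[...,1]>180)&((hsv[...,0]<5)|(hsv[...,0]>174))&(C[...,2]<.03)&(C[...,0]>.3)).astype(np.uint8)
    bam=((hsv[...,0]>8)&(hsv[...,0]<25)&(hsv[...,1]>80)&(C[...,2]>.008)&(C[...,2]<.02)&(C[...,0]>.3)&(C[...,0]<.9)&(C[...,1]<.35)).astype(np.uint8)
    for nm,m in(("dark",dark),("red",red),("bam",bam)):
        nl,lab,st,ce=cv2.connectedComponentsWithStats(m)
        for i in range(1,nl):
            if st[i,4]<120: continue
            P=C[lab==i]; r=cv2.minAreaRect((P[:,:2]*1000).astype(np.float32))
            print(nm,st[i].tolist(),"rect",np.round(r[0],1),np.round(r[1],1),round(r[2],1),"z",P[:,2].min().round(3),np.median(P[:,2]).round(3),P[:,2].max().round(3))
```

```text
scene table z 0.0020285578286395878
jsm ztop 0.058 n 275 ctr 371.5 -282.0 size 35.4 34.1 ang 34
jwi ztop 0.058 n 357 ctr 448.5 12.5 size 52.7 52.9 ang 38
jsq ztop 0.058 n 174 ctr 382.0 267.6 size 41.4 45.7 ang 68
blue ztop 0.058 n 272 ctr 369.2 323.0 size 56.3 142.8 ang 24
orange ztop 0.059 n 286 ctr 304.0 -335.4 size 35.1 35.4 ang 29
osq ztop 0.046 n 179 ctr 617.5 -360.6 size 55.9 605.2 ang 38
owi ztop 0.046 n 106 ctr 633.9 -191.3 size 51.2 867.9 ang 30
osm ztop 0.055 n 142 ctr 693.9 -399.4 size 34.6 448.7 ang 32
dark [359, 103, 117, 37, 494] rect [519.5 465.2] [335.6  47.2] 1.2 z -0.004 0.018 0.025
dark [343, 246, 44, 37, 862] rect [628.3 -73.4] [65.9 63.8] 75.5 z 0.003 0.009 0.016
dark [318, 271, 38, 34, 1041] rect [ 607.3 -149.9] [69.5 74.1] 30.8 z 0.004 0.008 0.016
dark [290, 302, 31, 25, 283] rect [ 588.3 -230.7] [53.5 45.7] 35.1 z 0.005 0.009 0.016
red [369, 168, 68, 45, 1938] rect [606.4 163.4] [145.1 158.3] 78.5 z -0.002 0.004 0.014
bam [266, 237, 135, 113, 1214] rect [ 606.3 -149.3] [263.7 100.6] 74.2 z 0.008 0.012 0.016
bam [127, 368, 38, 25, 364] rect [ 431.4 -458.6] [66.
[... 542 characters left out ...]
ng 62
dark [263, 116, 92, 13, 307] rect [518.7 460. ] [ 37.2 339.1] 87.0 z -0.005 0.018 0.025
dark [373, 210, 24, 19, 417] rect [628.3 -73. ] [67.6 62.4] 75.3 z 0.005 0.011 0.018
dark [371, 230, 29, 22, 472] rect [ 606.5 -146.8] [69.4 72.4] 80.6 z 0.005 0.009 0.018
dark [376, 258, 23, 18, 162] rect [ 582.8 -232.7] [44.9 54.5] 66.7 z 0.006 0.011 0.021
red [328, 151, 52, 32, 1262] rect [608.2 169.3] [160.8 162.5] 56.7 z -0.002 0.006 0.017
bam [366, 205, 44, 80, 618] rect [ 607.6 -148.9] [266.   99.8] 74.4 z 0.008 0.013 0.017
bam [380, 340, 59, 25, 466] rect [ 558.8 -444.1] [126.9  20.9] 5.3 z 0.008 0.014 0.019
bam [334, 363, 35, 18, 275] rect [ 432.9 -458.5] [67.7 17.4] 4.2 z 0.008 0.013 0.018
```

Run:
```python
from h import *
z=np.load("scene0.npz"); p=z["p"]
a=cv2.resize(p[90:220,280:380],None,fx=3.8,fy=3.8,interpolation=cv2.INTER_CUBIC)
b=cv2.resize(p[220:350,240:410],None,fx=2.4,fy=2.4,interpolation=cv2.INTER_CUBIC)
im=np.zeros((500,790,3),np.uint8); im[:a.shape[0],:a.shape[1]]=a; im[:b.shape[0],382:382+b.shape[1]]=b; save("crop0",im)
```

```text
(no output)
```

View pics/crop0.png

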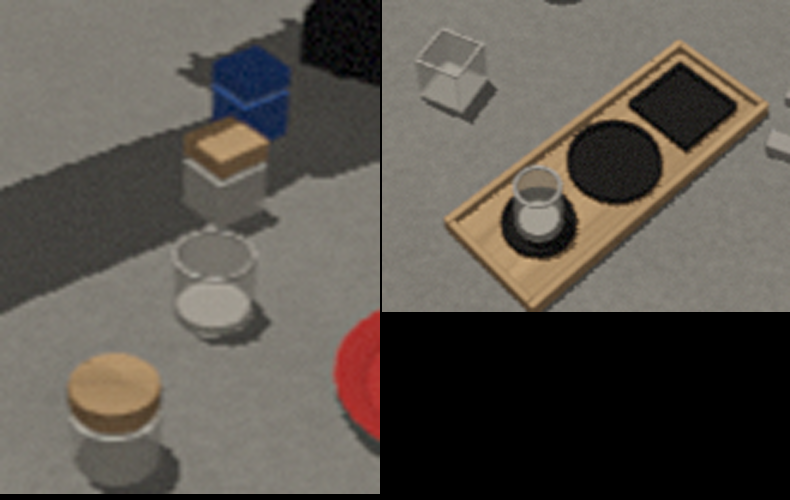

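The crop confirms the choice: bamboo-capped square jar (not the blue one), bamboo-capped wide and small jars, and the open small jar in the small nest (open_wide and open_square stay). I'll move over the caddy and measure finer there.

play_rows:
  increments:
    - [[-629, -533, 50], [0, 0, 82.8], 0]
    - [[-629, -533, 50], [0, 0, 82.8], 0]
    - [[-629, -533, 50], [0, 0, 82.8], 0]
    - [[-629, -533, 50], [0, 0, 82.8], 0]
    - [[-629, -533, 50], [0, 0, 82.8], 0]
    - [[-629, -533, 50], [0, 0, 82.8], 0]
    - [[-629, -533, 50], [0, 0, 82.8], 0]
    - [[-629, -533, 50], [0, 0, 82.8], 0]
    - [[-629, -533, 50], [0, 0, 82.8], 0]
    - [[-629, -533, 50], [0, 0, 82.8], 0]
    - [[-629, -533, 50], [0, 0, 82.8], 0]
    - [[-629, -533, 50], [0, 0, 82.8], 0]
    - [[-629, -533, 50], [0, 0, 82.8], 0]
    - [[-629, -533, 50], [0, 0, 82.8], 0]
    - [[-629, -533, 50], [0, 0, 82.8], 0]
    - [[-629, -533, 50], [0, 0, 82.8], 0]
    - [[-629, -533, 50], [0, 0, 82.8], 0]
    - [[-629, -533, 50], [0, 0, 82.8], 0]
    - [[-629, -533, 50], [0, 0, 82.8], 0]
    - [[-629, -533, 50], [0, 0, 82.8], 0]
  grip_force: 30

```text
time: 2.15
ee_pos: [0.5862, -0.2271, 0.2004]
tcp_rot: [-180.0, -0.0, 74.4]
wrist_force: [-0.2, 0.3, 0.0]
opening: 0.0856
grasp_force: 0.0
```

```bash
cat >> h.py <<'E'
def rect(Q): 
    r=cv2.minAreaRect((Q[:,:2]*1000).astype(np.float32)); return np.round(r[0],1),np.round(r[1],1),round(r[2],1)
def circ(Q):
    (c,r)=cv2.minEnclosingCircle((Q[:,:2]*1000).astype(np.float32)); return np.round(c,1),round(2*r,1)
def near(C,x,y,rad,lo,hi):
    return C[(np.hypot(C[...,0]-x,C[...,1]-y)<rad)&(C[...,2]>lo)&(C[...,2]<hi)]
def go(x,y,z,yaw,o=None):
    "tool-axes increment from the present pose to a tool-down world pose (mm, deg)"
    o=o or telemetry.get_obs(); m=R.from_euler('xyz',o["tcp_rot"],degrees=True)
    t=R.from_euler('xyz',[180,0,yaw],degrees=True)
    return (m.inv().apply(np.array([x,y,z])-o["ee_pos"]*1000)).round(1),(m.inv()*t).as_rotvec(degrees=True).round(1)
E
python3 - <<'E'
from h import *
w=cam("wrist"); save("wrist1",w[0])
for n in ["scene","side","wrist"]:
    if n=="wrist": p,d,k=w
    else: z=np.load(n+"0.npz"); p,d=z["p"],z["d"]; k=dict(f=z["f"],cx=z["cx"],cy=z["cy"],M=z["M"])
    C=cloud(k,d); print(n)
    for o,x,y in(("jsq",.383,.268),("blue",.35,.325),("osq",.43,-.14),("owi",.42,.15)):
        if n!="wrist":
            Q=near(C,x,y,.05,.051 if o in("jsq","blue") else .036,.064)
            if len(Q)>9: print(o,len(Q),rect(Q),circ(Q))
    Q=near(C,.586,-.228,.04,.047,.064)
    if len(Q)>5: print("osm rim",len(Q),rect(Q),circ(Q),Q[:,2].max())
    Q=near(C,.608,.166,.12,.012,.022)
    if len(Q)>5: print("plate",circ(Q))
    hsv=cv2.cvtColor(p,cv2.COLOR_RGB2HSV)
    if n=="wrist":
        m=(hsv[...,2]<50).astype(np.uint8)
        nl,lab,st,ce=cv2.connectedComponentsWithStats(m)
        for i in range(1,nl):
            if st[i,4]>300:
                P=C[lab==i]; print("dark",st[i].tolist(),rect(P),circ(P),np.median(P[:,2]).round(3))
E
```

```text
scene
jsq 168 (array([382. , 267.6]), array([41.4, 45.7]), 67.9) (array([381.7, 268.8]), 56.1)
blue 131 (array([363.3, 331.3]), array([50.6, 98.5]), 25.4) (array([350.6, 325. ]), 99.2)
osq 242 (array([ 448.8, -146. ]), array([43.3, 44.4]), 2.7) (array([ 448.5, -146.3]), 60.2)
owi 148 (array([432.2, 162.2]), array([51.2, 56.6]), 30.0) (array([431.6, 161.5]), 57.3)
osm rim 164 (array([ 583.7, -225.1]), array([34.6, 36.3]), 31.4) (array([ 583.3, -225.6]), 37.2) 0.056125428755278595
plate (array([606.4, 167.7]), 162.6)
side
jsq 120 (array([385. , 268.1]), array([45., 43.]), 67.9) (array([386.5, 268.3]), 56.6)
blue 96 (array([357.7, 325.9]), array([47.3, 97.1]), 8.5) (array([352.9, 325.1]), 97.6)
osq 157 (array([ 451. , -146.6]), array([42.5, 45.3]), 3.2) (array([ 450.1, -146.3]), 58.7)
owi 105 (array([434.1, 162.8]), array([56.8, 48.9]), 80.3) (array([435.4, 162.7]), 58.0)
osm rim 98 (array([ 584.9, -225.6]), array([34.1, 35.9]), 86.1) (array([ 584.4, -224.3]), 37.4) 0.05772587704710408
plate (array([608.7, 168.9]), 164.3)
wrist
osm rim 514 (array([ 584. , -223.8]), array([35.2, 35.5]), 5.3) (array([ 583.8, -223.9]), 36.1) 0.05524646342535788
dark [280, 50, 76, 82, 1754] (array([ 605.6, -149. ]), array([70. , 68.2]), 73.1) (array([ 605.9, -149.4]), 72.0) 0.007
dark [290, 148, 56, 48, 844] (array([ 595.4, -197.5]), array([93.1, 54.7]), 68.1) (array([ 595. , -199.6]), 98.3) 0.009
dark [9, 259, 623, 141, 36821] (array([ 595. , -195.7]), array([ 90.6, 148.5]), 75.0) (array([ 588.6, -219.3]), 148.6) 0.253
```

View pics/wrist1.png

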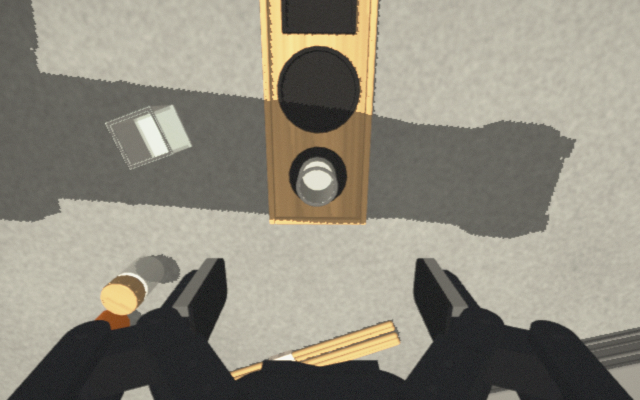

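The wrist view shows the open jar at (317,175) in the small nest, with the wide nest at (320,90) and the square nest at (318,15). The rim fit gives 36 mm diameter at z 55, as it should be. I'll grasp it now.

play_rows:
  increments:
    - [[1.9, -2.8, 45], [0, 0, 0], 0]
    - [[1.9, -2.8, 90], [0, 0, 0], 0]
    - [[1.9, -2.8, 130], [0, 0, 0], 0.1]
    - [[1.9, -2.8, 150], [0, 0, 0], 0.2]
    - [[1.9, -2.8, 160], [0, 0, 0], 0.2]
    - [[1.9, -2.8, 160], [0, 0, 0], 0.3]
    - [[1.9, -2.8, 160], [0, 0, 0], 0.4]
    - [[1.9, -2.8, 160], [0, 0, 0], 0.5]
    - [[1.9, -2.8, 160], [0, 0, 0], 0.6]
    - [[1.9, -2.8, 160], [0, 0, 0], 0.7]
    - [[1.9, -2.8, 160], [0, 0, 0], 0.8]
    - [[1.9, -2.8, 160], [0, 0, 0], 0.8]
    - [[1.9, -2.8, 160], [0, 0, 0], 0.8]
    - [[1.9, -2.8, 160], [0, 0, 0], 0.8]
  grip_force: 25

```text
time: 3.6
ee_pos: [0.5851, -0.2257, 0.0421]
tcp_rot: [179.8, 0.0, 74.4]
wrist_force: [-0.8, 0.9, 6.5]
opening: 0.0347
grasp_force: 24.7
```

play_rows:
  increments:
    - [[0, 0, -15], [0, 0, 0], 0.8]
    - [[0, 0, -40], [0, 0, 0], 0.8]
    - [[0, 0, -75], [0, 0, 0], 0.8]
    - [[0, 0, -105], [0, 0, 0], 0.8]
    - [[20, -4, -110], [0, 0, 0], 0.8]
    - [[55, -12, -110], [0, 0, 0], 0.8]
    - [[95, -21, -110], [0, 0, 0], 0.8]
    - [[135, -29, -110], [0, 0, 0], 0.8]
    - [[175, -38, -110], [0, 0, 0], 0.8]
    - [[215, -47, -110], [0, 0, 0], 0.8]
    - [[255, -56, -110], [0, 0, 0], 0.8]
    - [[295, -64, -110], [0, 0, 0], 0.8]
    - [[330, -72, -110], [0, 0, 0], 0.8]
    - [[360, -79, -110], [0, 0, 0], 0.8]
    - [[378, -83, -110], [0, 0, 0], 0.8]
    - [[385.5, -84.3, -110], [0, 0, 0], 0.8]
    - [[385.5, -84.3, -110], [0, 0, 0], 0.8]

```text
time: 5.3
ee_pos: [0.6068, 0.1687, 0.1506]
tcp_rot: [180.0, 0.0, 74.4]
wrist_force: [-0.6, -0.4, -1.8]
opening: 0.0345
grasp_force: 25.2
```

Run:
```python
from h import *
for n in ["wrist","side"]:
    p,d,k=cam(n); C=cloud(k,d); save(n+"2",p)
    Q=near(C,.607,.168,.1,.01,.025); print(n,"plate rim",len(Q),circ(Q))
    o=telemetry.get_obs()["ee_pos"]; Q=near(C,o[0],o[1],.03,.09,.13); print("jar low",len(Q),Q[:,2].min() if len(Q) else 0, rect(Q) if len(Q) else 0)
print(telemetry.get_obs()["ee_pos"])
```

```text
wrist plate rim 4352 (array([607.2, 170. ]), 163.3)
jar low 1428 0.1144934705992528 (array([606.3, 172.2]), array([33.8, 32.4]), 58.2)
side plate rim 330 (array([610.7, 169.4]), 168.6)
jar low 42 0.11649475294599576 (array([607.7, 156.2]), array([14.4, 34.2]), 88.4)
[0.6068138  0.1674955  0.15046642]
```

View pics/wrist2.png

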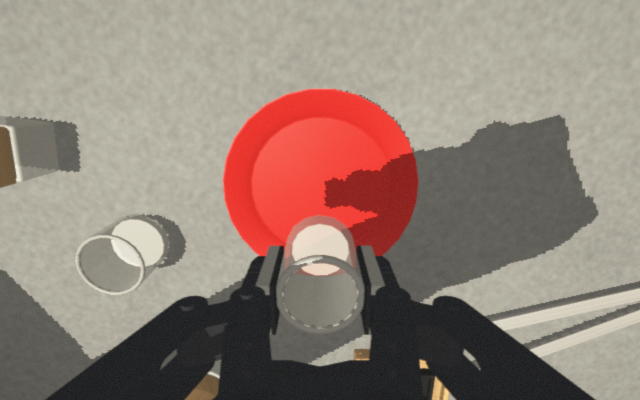

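The jar hangs upright in the fingers at (320,275), over the plate at (320,180). I'll lower it, release and rise.

play_rows:
  increments:
    - [[0, 0, 40], [0, 0, 0], 0.8]
    - [[0, 0, 75], [0, 0, 0], 0.8]
    - [[0, 0, 95], [0, 0, 0], 0.8]
    - [[0, 0, 105], [0, 0, 0], 0.8]
    - [[0, 0, 109], [0, 0, 0], 0.8]
    - [[0, 0, 111], [0, 0, 0], 0.8]
    - [[0, 0, 112], [0, 0, 0], 0.8]
    - [[0, 0, 112], [0, 0, 0], 0.8]
    - [[0, 0, 112], [0, 0, 0], 0.5]
    - [[0, 0, 111], [0, 0, 0], 0.35]
    - [[0, 0, 110], [0, 0, 0], 0.3]
    - [[0, 0, 110], [0, 0, 0], 0.3]
    - [[0, 0, 108], [0, 0, 0], 0.3]
    - [[0, 0, 98], [0, 0, 0], 0.3]
    - [[0, 0, 70], [0, 0, 0], 0.3]
    - [[0, 0, 30], [0, 0, 0], 0.1]
    - [[0, 0, -10], [0, 0, 0], 0]
    - [[0, 0, -10], [0, 0, 0], 0]

```text
time: 7.2
ee_pos: [0.6088, 0.1691, 0.1677]
tcp_rot: [179.5, -0.3, 74.4]
wrist_force: [-0.3, 0.7, 0.5]
opening: 0.0852
grasp_force: 0.0
```

Run:
```python
from h import *
p,d,k=cam("wrist"); C=cloud(k,d); save("wrist3",p)
Q=near(C,.607,.169,.06,.045,.06); print("open rim",len(Q),circ(Q),Q[:,2].max())
Q=near(C,.607,.169,.1,.01,.02); print("plate",circ(Q))
print(telemetry.get_obs()["ee_pos"],go(383.5,268,160,68),go(383.5,268,160,74.4))
```

```text
open rim 598 (array([607.4, 170.4]), 36.3) 0.05144742790953963
plate (array([607.3, 169.9]), 163.4)
[0.60811114 0.16894629 0.16456195] (array([  35. , -243. ,    3.4]), array([ 0.3, -0.2,  6.4])) (array([  35. , -243. ,    3.4]), array([ 0.3, -0.2,  0. ]))
```

The open jar stands on the plate, 1 mm off centre, with its rim at z 51. Next is the square jar.

play_rows:
  increments:
    - [[6, -40, 0], [0, 0, 1], 0]
    - [[12, -85, 0], [0, 0, 2], 0]
    - [[20, -130, 0], [0, 0, 4], 0]
    - [[26, -175, 0], [0, 0, 5], 0]
    - [[31, -215, 0], [0, 0, 6], 0]
    - [[35, -238, 0], [0, 0, 6.4], 0]
    - [[35, -243, 0], [0, 0, 6.4], 0]
    - [[35, -243, 0], [0, 0, 6.4], 0]
    - [[35, -243, 0], [0, 0, 6.4], 0]

```text
time: 8.15
ee_pos: [0.3827, 0.2673, 0.1601]
tcp_rot: [180.0, 0.0, 68.0]
wrist_force: [0.4, -0.4, 0.5]
opening: 0.0854
grasp_force: 0.0
```

Run:
```python
from h import *
p,d,k=cam("wrist"); C=cloud(k,d); save("wrist4",p)
Q=near(C,.383,.268,.045,.052,.064); hsv=cv2.cvtColor(p,cv2.COLOR_RGB2HSV)
m=(np.abs(C[...,2]-.058)<.006)&(hsv[...,0]>5)&(hsv[...,0]<30)&(hsv[...,1]>50)&(np.hypot(C[...,0]-.383,C[...,1]-.268)<.05); print("jsq",m.sum(),rect(C[m]),np.median(C[m][:,2]), np.mean(np.argwhere(m),0))
m=(np.abs(C[...,2]-.058)<.006)&(hsv[...,0]>100)&(hsv[...,0]<130)&(hsv[...,1]>120); print("blue",m.sum(),rect(C[m]) if m.any() else 0)
o=telemetry.get_obs();print(o["ee_pos"],o["tcp_rot"])
```

```text
jsq 3065 (array([383.2, 271.6]), array([42.3, 41.8]), 66.5) 0.055815456828357285 [199.09755302 318.07243067]
blue 4076 (array([353. , 365.9]), array([41.2, 41.4]), 65.8)
[0.38284841 0.26719416 0.16000937] [-1.79998248e+02  2.00767281e-02  6.79651493e+01]
```

View pics/wrist4.png

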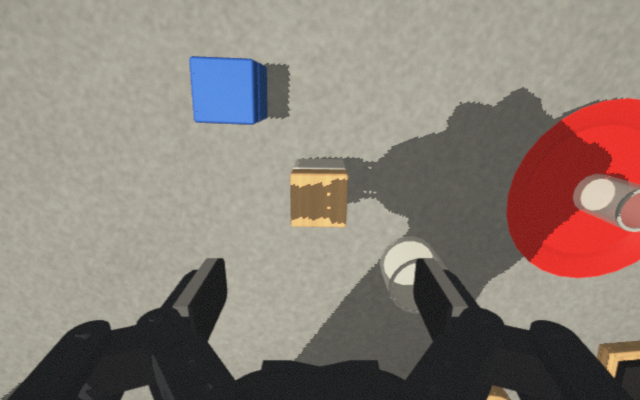

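The wrist view shows the bamboo-capped square jar at (318,199) under the tool, the blue one well clear at (225,90) and the open_wide jar at (408,265). The top is 42 x 42 mm at z 56–58, yaw 66. Next I'll descend, grip and lift.

play_rows:
  increments:
    - [[2.9, -0.4, 40], [0, 0, 1], 0]
    - [[2.9, -0.4, 80], [0, 0, 2], 0]
    - [[2.9, -0.4, 105], [0, 0, 2], 0]
    - [[2.9, -0.4, 115], [0, 0, 2], 0.1]
    - [[2.9, -0.4, 115], [0, 0, 2], 0.2]
    - [[2.9, -0.4, 115], [0, 0, 2], 0.3]
    - [[2.9, -0.4, 115], [0, 0, 2], 0.4]
    - [[2.9, -0.4, 115], [0, 0, 2], 0.5]
    - [[2.9, -0.4, 115], [0, 0, 2], 0.6]
    - [[2.9, -0.4, 115], [0, 0, 2], 0.7]
    - [[2.9, -0.4, 115], [0, 0, 2], 0.7]
    - [[2.9, -0.4, 115], [0, 0, 2], 0.7]
    - [[2.9, -0.4, 112], [0, 0, 2], 0.7]
    - [[2.9, -0.4, 95], [0, 0, 2], 0.7]
    - [[2.9, -0.4, 60], [0, 0, 2], 0.7]
    - [[2.9, -0.4, 20], [0, 0, 2], 0.7]
    - [[2.9, -0.4, -10], [0, 0, 2], 0.7]
    - [[2.9, -0.4, -10], [0, 0, 2], 0.7]
  grip_force: 35

```text
time: 10.0
ee_pos: [0.384, 0.2714, 0.1749]
tcp_rot: [179.8, -0.3, 66.0]
wrist_force: [0.4, 0.2, -0.8]
opening: 0.0415
grasp_force: 35.7
```

Run:
```python
from h import *
o=telemetry.get_obs();print(o["ee_pos"],o["tcp_rot"]);p,d,k=cam("wrist"); C=cloud(k,d); save("wrist5",p)
e=o["ee_pos"];Q=near(C,e[0],e[1],.05,.174,.20); hsv=cv2.cvtColor(p,cv2.COLOR_RGB2HSV)
m=(C[...,2]>e[2]+.005)&(C[...,2]<e[2]+.02)&(hsv[...,0]>5)&(hsv[...,0]<30)&(hsv[...,1]>50)&(np.hypot(C[...,0]-e[0],C[...,1]-e[1])<.05); print("cap",m.sum(),rect(C[m]),np.median(C[m][:,2]), np.percentile(C[m][:,2],95))
print(go(628.5,-72,170,74.4),go(628.5,-72,54,74.4))
```

```text
[0.38403412 0.27141795 0.17486343] [179.81122101  -0.32374346  66.01654313]
cap 9511 (array([384.2, 271.8]), array([42.9, 43.3]), 65.9) 0.18391695745531222 0.1848826137264227
(array([-213.8,  363.2,    2.3]), array([ 0.1, -0.2, -8.4])) (array([-214.1,  363. ,  118.3]), array([ 0.1, -0.2, -8.4]))
```

play_rows:
  increments:
    - [[-8, 14, 0], [0, 0, -1], 0.7]
    - [[-25, 43, 0], [0, 0, -2], 0.7]
    - [[-45, 77, 0], [0, 0, -3], 0.7]
    - [[-66, 112, 0], [0, 0, -4], 0.7]
    - [[-88, 149, 0], [0, 0, -5], 0.7]
    - [[-110, 187, 0], [0, 0, -6], 0.7]
    - [[-132, 224, 0], [0, 0, -7], 0.7]
    - [[-154, 262, 0], [0, 0, -8], 0.7]
    - [[-176, 299, 0], [0, 0, -8.4], 0.7]
    - [[-194, 330, 0], [0, 0, -8.4], 0.7]
    - [[-207, 352, 0], [0, 0, -8.4], 0.7]
    - [[-213.8, 363.2, 0], [0, 0, -8.4], 0.7]
    - [[-213.8, 363.2, 0], [0, 0, -8.4], 0.7]
    - [[-213.8, 363.2, 0], [0, 0, -8.4], 0.7]
    - [[-213.8, 363.2, 0], [0, 0, -8.4], 0.7]

```text
time: 11.55
ee_pos: [0.6271, -0.0714, 0.1703]
tcp_rot: [-180.0, -0.0, 74.5]
wrist_force: [-0.2, 0.0, -0.7]
opening: 0.0412
grasp_force: 35.7
```

```bash
cat > chk.py <<'E'
from h import *
import sys
o=telemetry.get_obs();e=o["ee_pos"];print(e,o["tcp_rot"])
p,d,k=cam("wrist"); C=cloud(k,d); save(sys.argv[1],p); hsv=cv2.cvtColor(p,cv2.COLOR_RGB2HSV)
m=(C[...,2]>e[2]+.006)&(C[...,2]<e[2]+.02)&(hsv[...,0]>5)&(hsv[...,0]<30)&(hsv[...,1]>50)&(np.hypot(C[...,0]-e[0],C[...,1]-e[1])<.05)
if m.sum()>9: print("cap",m.sum(),rect(C[m]),circ(C[m]), "top",np.percentile(C[m][:,2],[50,95]))
m=((hsv[...,0]>5)&(hsv[...,0]<30)&(hsv[...,1]>60)&(C[...,2]>.011)&(C[...,2]<.018)&(np.hypot(C[...,0]-.607,C[...,1]+.149)<.15))
print("tray",rect(C[m]))
m=(hsv[...,2]<50)&(C[...,2]>0)&(C[...,2]<.02)&(np.hypot(C[...,0]-.607,C[...,1]+.149)<.15)
nl,lab,st,ce=cv2.connectedComponentsWithStats(m.astype(np.uint8))
for i in range(1,nl):
    if st[i,4]>300: print("dark",st[i].tolist(),rect(C[lab==i]),circ(C[lab==i]))
E
python3 chk.py wrist6
```

```text
[ 0.62709375 -0.07144557  0.17031169] [-1.79977825e+02 -8.93661165e-03  7.44744601e+01]
cap 9371 (array([627. , -71.2]), array([43.1, 43.1]), 74.0) (array([627.4, -71.2]), 57.6) top [0.1793048  0.18021176]
tray (array([ 608.3, -140.2]), array([245.8,  99.7]), 74.0)
dark [286, 155, 71, 49, 2853] (array([629.3, -67.4]), array([45.2, 62.5]), 73.1) (array([629.4, -67.2]), 72.7)
```

View pics/wrist6.png

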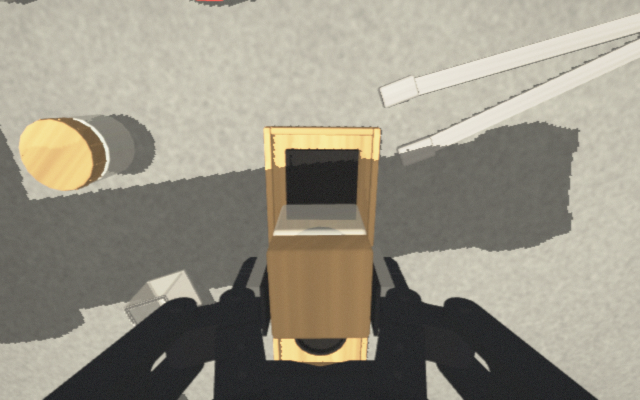

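The jar is held upright, with its cap at (320,285) over the square nest at (322,180). Clearance is fine. I'll lower it with a 1.3 mm correction and release.

play_rows:
  increments:
    - [[0.4, 1.3, 40], [0, 0, 0], 0.7]
    - [[0.4, 1.3, 75], [0, 0, 0], 0.7]
    - [[0.4, 1.3, 98], [0, 0, 0], 0.7]
    - [[0.4, 1.3, 108], [0, 0, 0], 0.7]
    - [[0.4, 1.3, 112], [0, 0, 0], 0.7]
    - [[0.4, 1.3, 114], [0, 0, 0], 0.7]
    - [[0.4, 1.3, 115], [0, 0, 0], 0.7]
    - [[0.4, 1.3, 115], [0, 0, 0], 0.7]
    - [[0.4, 1.3, 115], [0, 0, 0], 0.4]
    - [[0.4, 1.3, 114], [0, 0, 0], 0.3]
    - [[0.4, 1.3, 113], [0, 0, 0], 0.2]
    - [[0.4, 1.3, 112], [0, 0, 0], 0.15]
    - [[0.4, 1.3, 105], [0, 0, 0], 0.1]
    - [[0.4, 1.3, 80], [0, 0, 0], 0.1]
    - [[0.4, 1.3, 40], [0, 0, 0], 0]
    - [[0.4, 1.3, 0], [0, 0, 0], 0]
    - [[0.4, 1.3, 0], [0, 0, 0], 0]

```text
time: 13.3
ee_pos: [0.631, -0.0728, 0.1774]
tcp_rot: [179.5, -0.1, 74.4]
wrist_force: [1.0, 0.1, 0.1]
opening: 0.0853
grasp_force: 0.0
```

Run:
```python
from h import *
for n in ["scene","wrist"]:
    p,d,k=cam(n); C=cloud(k,d); Q=near(C,.628,-.072,.045,.057,.075); print(n,rect(Q),np.median(Q[:,2]),Q[:,2].max())
    Q=near(C,.449,.0125,.04,.052,.064); print("jwi",len(Q),circ(Q) if len(Q) else 0)
print(go(449.5,12.5,160,74.4))
```

```text
scene (array([629.7, -74.2]), array([44.4, 42.5]), 75.6) 0.06580581769870741 0.06908114969294499
jwi 336 (array([447.7,  13.2]), 57.2)
wrist (array([629.5, -72.2]), array([41.9, 41.7]), 75.2) 0.06578971584949621 0.06809930017251939
jwi 4206 (array([449.9,  13.8]), 55.7)
(array([  33.6, -196.4,   11.3]), array([ 0.2, -0. ,  0. ]))
```

The square jar is seated, top at 66–68 mm. Next is the wide jar.

play_rows:
  increments:
    - [[6, -35, 0], [0, 0, 0], 0]
    - [[13, -75, 0], [0, 0, 0], 0]
    - [[20, -118, 0], [0, 0, 0], 0]
    - [[27, -158, 0], [0, 0, 0], 0]
    - [[32, -185, 0], [0, 0, 0], 0]
    - [[34, -196, 0], [0, 0, 0], 0]
    - [[34, -196, 0], [0, 0, 0], 0]
    - [[34, -196, 40], [0, 0, 0], 0]
    - [[34, -196, 85], [0, 0, 0], 0]
    - [[34, -196, 112], [0, 0, 0], 0]
    - [[34, -196, 124], [0, 0, 0], 0]
    - [[34, -196, 124], [0, 0, 0], 0.1]
    - [[34, -196, 124], [0, 0, 0], 0.2]
    - [[34, -196, 124], [0, 0, 0], 0.3]
    - [[34, -196, 124], [0, 0, 0], 0.4]
    - [[34, -196, 124], [0, 0, 0], 0.5]
    - [[34, -196, 124], [0, 0, 0], 0.55]
    - [[34, -196, 124], [0, 0, 0], 0.55]

```text
time: 15.2
ee_pos: [0.4505, 0.0129, 0.0481]
tcp_rot: [179.8, -0.0, 74.4]
wrist_force: [0.1, -0.3, 5.1]
opening: 0.0531
grasp_force: 36.4
```

play_rows:
  increments:
    - [[0, 0, -15], [0, 0, 0], 0.6]
    - [[0, 0, -50], [0, 0, 0], 0.6]
    - [[0, 0, -90], [0, 0, 0], 0.6]
    - [[0, 0, -115], [0, 0, 0], 0.6]
    - [[-8, 14, -122], [0, 0, 0], 0.6]
    - [[-25, 43, -122], [0, 0, 0], 0.6]
    - [[-46, 78, -122], [0, 0, 0], 0.6]
    - [[-68, 116, -122], [0, 0, 0], 0.6]
    - [[-89, 152, -122], [0, 0, 0], 0.6]
    - [[-105, 179, -122], [0, 0, 0], 0.6]
    - [[-113.9, 194.3, -122], [0, 0, 0], 0.6]
    - [[-113.9, 194.3, -122], [0, 0, 0], 0.6]
    - [[-113.9, 194.3, -122], [0, 0, 0], 0.6]
    - [[-113.9, 194.3, -122], [0, 0, 0], 0.6]

```text
time: 16.6
ee_pos: [0.6055, -0.1485, 0.1687]
tcp_rot: [180.0, -0.0, 74.4]
wrist_force: [-0.2, 0.2, -1.8]
opening: 0.0529
grasp_force: 37.6
```

```bash
python3 chk.py wrist7
```

```text
[ 0.60554457 -0.14848594  0.16870636] [ 1.79991487e+02 -6.35259812e-03  7.44335182e+01]
cap 11555 (array([ 605.9, -146.9]), array([53.3, 53.4]), 41.9) (array([ 606.3, -147.1]), 54.4) top [0.17636743 0.17726033]
tray (array([ 616.6, -111.1]), array([184.6,  99.7]), 74.1)
dark [280, 144, 83, 61, 3489] (array([ 609.6, -138. ]), array([53.7, 73.1]), 73.7) (array([ 606.7, -147.3]), 73.8)
```

View pics/wrist7.png

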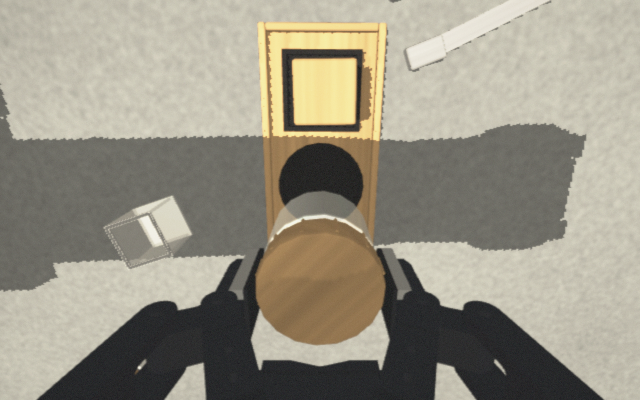

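The wide jar is held upright at (320,285) over its nest at (321,185), and the square jar sits in its frame at (323,90). I'll lower and release.

play_rows:
  increments:
    - [[-1, 1, 40], [0, 0, 0], 0.6]
    - [[-1, 1, 75], [0, 0, 0], 0.6]
    - [[-1, 1, 95], [0, 0, 0], 0.6]
    - [[-1, 1, 105], [0, 0, 0], 0.6]
    - [[-1, 1, 109], [0, 0, 0], 0.6]
    - [[-1, 1, 111], [0, 0, 0], 0.6]
    - [[-1, 1, 112], [0, 0, 0], 0.6]
    - [[-1, 1, 112], [0, 0, 0], 0.6]
    - [[-1, 1, 112], [0, 0, 0], 0.3]
    - [[-1, 1, 111], [0, 0, 0], 0.15]
    - [[-1, 1, 110], [0, 0, 0], 0.05]
    - [[-1, 1, 109], [0, 0, 0], 0]
    - [[-1, 1, 102], [0, 0, 0], 0]
    - [[-1, 1, 75], [0, 0, 0], 0]
    - [[-1, 1, 35], [0, 0, 0], 0]
    - [[-1, 1, 0], [0, 0, 0], 0]
    - [[-1, 1, 0], [0, 0, 0], 0]
    - [[-1, 1, 0], [0, 0, 0], 0]

```text
time: 18.45
ee_pos: [0.6071, -0.1504, 0.1695]
tcp_rot: [179.9, -0.0, 74.4]
wrist_force: [-0.3, -0.2, -0.8]
opening: 0.0856
grasp_force: 0.0
```

Run:
```python
from h import *
for n in ["scene","wrist"]:
    p,d,k=cam(n); C=cloud(k,d); Q=near(C,.607,-.149,.035,.057,.075); print(n,circ(Q),np.median(Q[:,2]),Q[:,2].max())
    Q=near(C,.3715,-.282,.03,.052,.064); print("jsm",len(Q),circ(Q) if len(Q) else 0)
print(go(371.7,-282,168,74.4))
```

```text
scene (array([ 606.6, -151.3]), 54.9) 0.06509532023599246 0.06809025451766737
jsm 255 (array([ 370.8, -282.4]), 36.6)
wrist (array([ 607.4, -148.8]), 54.9) 0.06480552193542771 0.06718532377814726
jsm 130 (array([ 380.8, -286. ]), 17.2)
(array([-190. , -190.5,   -0.4]), array([-0.1,  0. ,  0. ]))
```

The wide jar is seated. Next is the small capped jar; the orange one is 69 mm aside from the finger line.

play_rows:
  increments:
    - [[-20, -20, 0], [0, 0, 0], 0]
    - [[-50, -50, 0], [0, 0, 0], 0]
    - [[-80, -80, 0], [0, 0, 0], 0]
    - [[-110, -110, 0], [0, 0, 0], 0]
    - [[-140, -140, 0], [0, 0, 0], 0]
    - [[-168, -168, 0], [0, 0, 0], 0]
    - [[-185, -186, 0], [0, 0, 0], 0]
    - [[-190, -190.5, 0], [0, 0, 0], 0]
    - [[-190, -190.5, 20], [0, 0, 0], 0]
    - [[-190, -190.5, 60], [0, 0, 0], 0]
    - [[-190, -190.5, 100], [0, 0, 0], 0]
    - [[-190, -190.5, 117], [0, 0, 0], 0.1]
    - [[-190, -190.5, 123], [0, 0, 0], 0.2]
    - [[-190, -190.5, 123], [0, 0, 0], 0.3]
    - [[-190, -190.5, 123], [0, 0, 0], 0.4]
    - [[-190, -190.5, 123], [0, 0, 0], 0.5]
    - [[-190, -190.5, 123], [0, 0, 0], 0.6]
    - [[-190, -190.5, 123], [0, 0, 0], 0.7]
    - [[-190, -190.5, 123], [0, 0, 0], 0.75]
    - [[-190, -190.5, 123], [0, 0, 0], 0.75]
  grip_force: 30

```text
time: 20.55
ee_pos: [0.3727, -0.2825, 0.0466]
tcp_rot: [179.9, 0.0, 74.4]
wrist_force: [-0.2, 0.8, 6.1]
opening: 0.0352
grasp_force: 29.7
```

play_rows:
  increments:
    - [[0, 0, -15], [0, 0, 0], 0.75]
    - [[0, 0, -50], [0, 0, 0], 0.75]
    - [[0, 0, -90], [0, 0, 0], 0.75]
    - [[0, 0, -115], [0, 0, 0], 0.75]
    - [[8, 14, -122], [0, 0, 0], 0.75]
    - [[25, 42, -122], [0, 0, 0], 0.75]
    - [[45, 76, -122], [0, 0, 0], 0.75]
    - [[66, 112, -122], [0, 0, 0], 0.75]
    - [[87, 148, -122], [0, 0, 0], 0.75]
    - [[103, 175, -122], [0, 0, 0], 0.75]
    - [[111.6, 189.7, -122], [0, 0, 0], 0.75]
    - [[111.6, 189.7, -122], [0, 0, 0], 0.75]
    - [[111.6, 189.7, -122], [0, 0, 0], 0.75]
    - [[111.6, 189.7, -122], [0, 0, 0], 0.75]

```text
time: 21.95
ee_pos: [0.584, -0.2259, 0.1675]
tcp_rot: [-180.0, 0.0, 74.4]
wrist_force: [-0.2, -0.1, -1.8]
opening: 0.0348
grasp_force: 30.4
```

```bash
python3 chk.py wrist8
```

```text
[ 0.58404628 -0.22590123  0.16750711] [-1.79995121e+02  4.81159060e-03  7.43764037e+01]
cap 5384 (array([ 584.6, -223.8]), array([35.7, 35.9]), 27.5) (array([ 584.8, -223.8]), 37.5) top [0.17661593 0.17753042]
tray (array([ 597.1, -179.4]), array([195.7,  99.7]), 74.1)
dark [278, 45, 86, 92, 566] (array([ 599.7, -152. ]), array([58.1, 71. ]), 21.8) (array([ 605.8, -149.8]), 72.0)
dark [289, 154, 63, 57, 2799] (array([ 585.3, -222.2]), array([51., 55.]), 74.7) (array([ 584.5, -224.2]), 55.9)
```

View pics/wrist8.png

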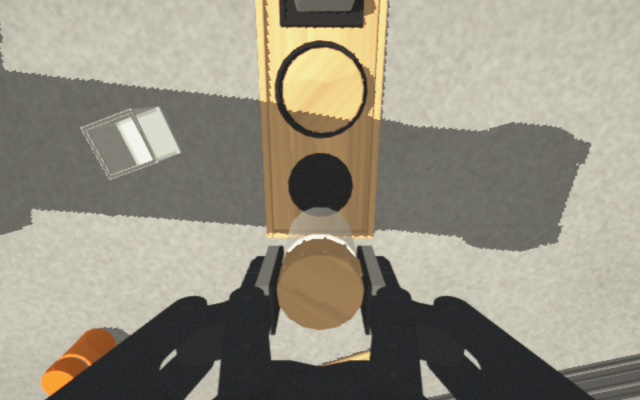

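The small jar is at (320,285), aligned with the small nest at (320,183), and the wide jar is centred at (321,88). I'll lower, release and retreat.

play_rows:
  increments:
    - [[0, 0, 40], [0, 0, 0], 0.75]
    - [[0, 0, 75], [0, 0, 0], 0.75]
    - [[0, 0, 95], [0, 0, 0], 0.75]
    - [[0, 0, 105], [0, 0, 0], 0.75]
    - [[0, 0, 109], [0, 0, 0], 0.75]
    - [[0, 0, 111], [0, 0, 0], 0.75]
    - [[0, 0, 112], [0, 0, 0], 0.75]
    - [[0, 0, 112], [0, 0, 0], 0.75]
    - [[0, 0, 112], [0, 0, 0], 0.5]
    - [[0, 0, 111], [0, 0, 0], 0.35]
    - [[0, 0, 110], [0, 0, 0], 0.25]
    - [[0, 0, 109], [0, 0, 0], 0.2]
    - [[0, 0, 102], [0, 0, 0], 0.2]
    - [[0, 0, 75], [0, 0, 0], 0.1]
    - [[0, 0, 35], [0, 0, 0], 0]
    - [[0, 0, -5], [0, 0, 0], 0]
    - [[0, 0, -30], [0, 0, 0], 0]
    - [[-30, 0, -30], [0, 0, 0], 0]
    - [[-60, 0, -30], [0, 0, 0], 0]
    - [[-60, 0, -30], [0, 0, 0], 0]

```text
time: 24.0
ee_pos: [0.5678, -0.2861, 0.1979]
tcp_rot: [180.0, 0.1, 74.3]
wrist_force: [0.6, -0.3, -0.4]
opening: 0.0854
grasp_force: 0.0
```

Run:
```python
from h import *
for n in ["scene","side"]:
    p,d,k=cam(n); C=cloud(k,d); save(n+"9",p)
    for o,x,y,r,lo in(("sm",.585,-.226,.035,.057),("wi",.607,-.149,.035,.057),("sq",.628,-.072,.035,.057),("osm",.6075,.1705,.035,.042),("osq",.45,-.146,.05,.036),("owi",.433,.162,.05,.036)):
        Q=near(C,x,y,r,lo,.08); print(n,o,len(Q),rect(Q) if len(Q) else 0,Q[:,2].max() if len(Q) else 0)
```

```text
scene sm 336 (array([ 585.5, -225.8]), array([35.5, 34.5]), 50.4) 0.0679714838660731
scene wi 626 (array([ 606.9, -151.7]), array([52.1, 53. ]), 27.9) 0.06964151845343436
scene sq 450 (array([628.8, -74.4]), array([43.2, 42.7]), 75.2) 0.06849388682615531
scene osm 101 (array([606.6, 168. ]), array([36.6, 34.3]), 68.2) 0.050812082928307745
scene osq 51 (array([ 452.5, -159.2]), array([42.3, 19.5]), 18.1) 0.04619240456871587
scene owi 155 (array([432.2, 162. ]), array([51.3, 54.4]), 28.2) 0.04722840397468109
side sm 178 (array([ 586. , -226.3]), array([33.9, 35. ]), 51.9) 0.07012240906479827
side wi 306 (array([ 608.4, -151.2]), array([54.3, 51.9]), 83.1) 0.0707133748926374
side sq 10 (array([616.2, -74. ]), array([ 9.5, 34.9]), 7.1) 0.06858653409850035
side osm 68 (array([608.6, 169.4]), array([36.6, 35.1]), 41.7) 0.053668842719190035
side osq 156 (array([ 450.8, -146.1]), array([42.7, 44.7]), 2.2) 0.05060807275611301
side owi 112 (array([434.3, 164.7]), array([57.9, 49.1]), 79.6) 0.04859570781128064
```

View pics/side9.png

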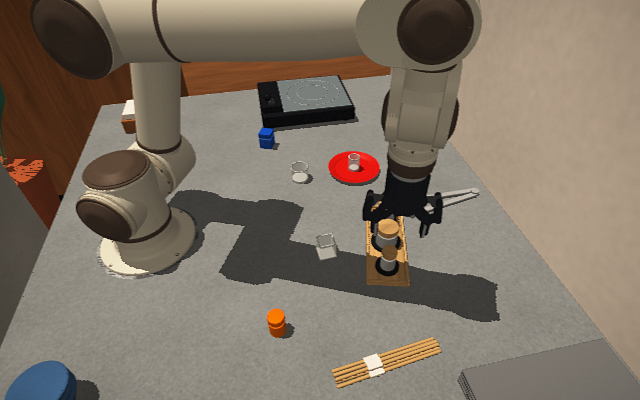

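The final side view shows the small and wide jars seated in the caddy at (388,260) and (388,235). The square jar is confirmed in the scene view. The open jar is on the plate at (354,162), and the other two open jars haven't moved.

```bash
python3 -c "
from h import *
print(workorder.job_done())"
```

```text
the job is handed in; nothing more can be done
None
```

The job is handed in: the three capped jars stand in their own nests, the open small jar stands in the middle of the red plate, and the two other open jars stand where they were; the hand-in call returned no verdict.

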